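# Close the two-flap tea box

### The job

Close the wooden tea box, the larger of the two wooden boxes, which has two flaps standing open: first fold its narrow flap down flat into the mouth, then fold its wide flap down flat over it. Leave the lid of the smaller wooden box standing as it is.

Things in the scene. Friction and masses are not known exactly. Their poses are not given: they have to be found in the camera images.
- tea_box: Larger wooden box of tea sachets, open at the top, fixed to the shelf at any yaw: 160 mm along its x, 140 mm along its y, 75 mm high, walls 8 mm. Origin at the centre of its underside, z up. The narrow flap is hinged along its +y side, the wide flap along its -y side; both hinge lines run along the box's x.
- narrow_flap (a joint): Angle (rad) of the narrow flap: board 140 mm along the hinge, 60 mm to its free edge, 6 mm thick. Hinge line at box y = +62, z = 75 mm, in its upper (outer) face. 0 = closed, flat in the mouth, upper face level with the rim, free edge at y = +2 mm; pi/2 = upright; more leans outwards (stop 2.0). Starts at 1.3 to 1.75. Stiff: stays where left, turns at about 0.1 N m.
- wide_flap (a joint): Angle (rad) of the wide flap: board 160 mm along the hinge, 100 mm to its free edge, 7 mm thick. Hinge line at box y = -70, z = 75.5 mm, in its under (inner) face. 0 = closed, flat on the rim, upper face at z = 82.5 mm, free edge at y = +30 mm; pi/2 = upright; more leans outwards (stop 2.0). Starts at 1.4 to 1.75. Stiff: stays where left, turns at about 0.1 N m.
- small_lid_edge (a point): Middle of the free edge of the single lid (100 mm by 88 mm, 7 mm thick) of the smaller wooden box (100 by 90 mm, 60 mm high), which stands nearly upright on a stiff hinge, its edge about 150 mm above the shelf. To be left alone.
Things that resemble listed ones, but are neither listed nor needed, are in the scene too. What is shaped like the tea_box but blue or yellow is not meant.

How it is judged:
By the outcome, as a careful person would: the job done as asked, in the order asked, and still so for the second after the job is handed in, with the robot touching nothing.
It also fails if it takes over 42 s, if anything falls off the work surface, if the arm or the gripper's body presses on something with over 40 N, if the wrist force passes 120 N, or if a joint passes its speed limit or range.

### The arm

A 7-joint arm with a two-finger parallel gripper is mounted at the origin on the work surface. World frame = base frame: x ahead of the robot, y to its left, z up, the work surface at z = 0. Lengths are in m, angles in rad, forces in N, time in s.
With the tool pointing down it reaches from about 0.4 to 0.875 m from the base axis. Payload 4.4 kg.
Tool frame: the origin (TCP) lies midway between the tips of the shut fingers; the grasp point (between the pads) lies 19 mm behind it; z points along the fingers, y is the line along which they close (so a half turn about z gives the same grasp; the last joint's range is limited). The gripper opens to 85 mm and grips with 20 to 120 N. Pads are 22 mm wide; open, the fingers measure 114 mm over their backs; the gripper's body (76 mm by 85 mm) begins 54 mm behind the grasp point. The pads swing forward as they close: fully open they stand 13 mm farther back than shut.
Start: joints at [1.158, 0.628, 0.038, 1.517, -0.027, 0.996, -0.02], TCP at [0.221, -0.611, 0.231] pointing down, gripper open.
Joint ranges: [-3.06, 3.06], [-0.37, 2.12], [-1.25, 1.32], [0.18, 2.47], [-1.1, 4.24], [0.23, 1.98], [-2.94, 2.94]. Speed limits (rad/s): [2.57, 2.57, 3.14, 3.14, 3.14, 3.14, 3.14].

### API

Orientations are given as [roll, pitch, yaw] about the fixed x, y, z axes, in that order (R = Rz(yaw) Ry(pitch) Rx(roll)).
In Python, from cell import sense, camera, r gives the robot as it stands.
- The arm moves only by the tool send_rows, never from a script. Its argument "deltas" is a list that holds one entry, the list of rows, each a list of 5 numbers: the shift along the tool's x, y, z in m, then the turn about the tool's z in rad, then the opening, from -1 (shut) to 1 (fully open), so that 0 is half open. In form: [[[tx, ty, tz, roll, hand], ...]]. A call has 1 to 20 rows; each row shifts and turns the commanded pose from where the row before left it, along the tool's axes as they then stand; what a row does not reach is not made up. A row lasts 1/8 s, in which the tool goes at most 62.5 mm and 10.7 degrees, less where a joint would pass 70% of its speed; a pose out of reach is approached as far as the arm can. A call is refused whole if a number of a shift passes 0.0625 or a number of a turn 0.188, either way. A call with a gripper value outside its range is refused whole. The fingers move at their own pace and stop on an object; "squeeze" is the grip in N (left out, the last holds). Time passes only in rows, so rows that do not move let the fingers close. It gives the time, the measured TCP pose, the force, the opening and the grip force at its end, in the units of the state.
- sense(): the state, without advancing time (a new reading comes with each control period).
- camera(name): name is "side" or "top"; returns a dict with "img" (384x512x3 uint8, blue, green, red), "depth" (384x512 float32, m along the optical axis (not along the pixel's ray), 0 where there is no reading), "mtx" (3x3 intrinsics, pixels), "extrinsics" (4x4, takes a point from camera to world coordinates). Camera axes: x right, y down, z forward; pixel columns grow to the right and rows downward; lengths in m; the calibration is good to about 2 mm. A picture is of the moment at which its call begins.
- r.close_job(): hands the job in; it is judged then, once.
The state is a dict: "time_s": time; "joints": joint angles; "qvel": joint speeds; "joint_torque": joint torques, N m; "ee_pos": TCP position; "tool_rot": TCP orientation; "force": force on the tool from outside, world axes, zero at the start; "wrist_torque": the same for the moment, N m; "grip_width": finger opening in m; "grasp_force": force on a finger pad.
Only numpy, scipy, OpenCV 4.12 (cv2) and the standard library are available. Lean on these libraries where they do the work, as an engineer would, in place of code of your own. Each camera call takes 0.05 s, during which the arm holds its last target. There are 200 camera calls.

## Working session

There is one attempt and no reset: what is moved stays moved. The work goes in short steps, Python scripts to look and compute and a tool call to move; the robot and the scene stay as the last step left them, time stands still between calls to the robot, and variables do not carry over. Pictures are saved under pics/ and viewed, at most 10 in all, crops included, and the job is handed in when it is done.

Besides the shell and the picture viewer there is one more tool, called after "Call:" by a JSON object that holds its "fn" and its "kwargs", one argument or row to a line. send_rows: Moves the arm, as the interface text tells. Its arguments: {"type":"object","properties":{"deltas":{"type":"array"},"squeeze":{"type":"number"}},"required":["deltas"]}

```bash
mkdir -p pics
cat > h.py <<'E'
import numpy as np,cv2
from cell import sense,camera,r
def pts(c):
    d=c["depth"];K=c["mtx"];v,u=np.mgrid[:384,:512]
    P=np.stack([(u-K[0,2])*d/K[0,0],(v-K[1,2])*d/K[1,1],d],-1)
    T=c["extrinsics"];W=P@T[:3,:3].T+T[:3,3];W[d==0]=np.nan
    return W
E
python3 - <<'E'
from h import *
for n in("top","side"):
    c=camera(n);cv2.imwrite(f"pics/{n}0.png",c["img"]);np.savez(f"{n}0.npz",**c)
    print(n,c["extrinsics"].round(3),c["mtx"])
s=sense();print(s["ee_pos"],s["tool_rot"],s["time_s"],s["grip_width"])
E
```

```text
top [[ 1.000e-03 -9.970e-01  7.300e-02  3.770e-01]
 [-9.990e-01  1.000e-03  3.600e-02 -3.000e-02]
 [-3.600e-02 -7.300e-02 -9.970e-01  1.044e+00]
 [ 0.000e+00  0.000e+00  0.000e+00  1.000e+00]] [[468.54862753   0.         252.0705477 ]
 [  0.         468.54862753 192.65641661]
 [  0.           0.           1.        ]]
side [[ 0.896 -0.245  0.369  0.145]
 [-0.443 -0.497  0.746 -0.598]
 [ 0.001 -0.832 -0.555  0.506]
 [ 0.     0.     0.     1.   ]] [[377.6014287    0.         256.06158255]
 [  0.         377.6014287  196.06403156]
 [  0.           0.           1.        ]]
[ 0.22075783 -0.61076356  0.23047702] [-3.13986515e+00  2.46887750e-05  3.46765304e-01] 0.1 0.08550041508087537
```

View pics/top0.png

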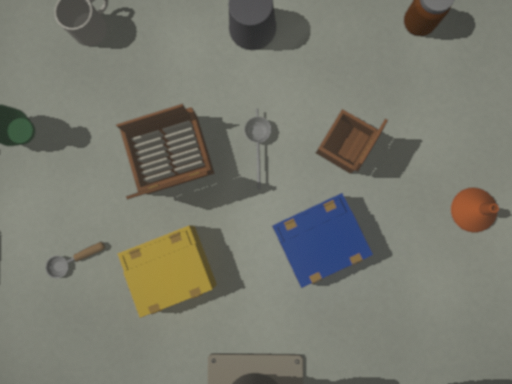

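View pics/side0.png

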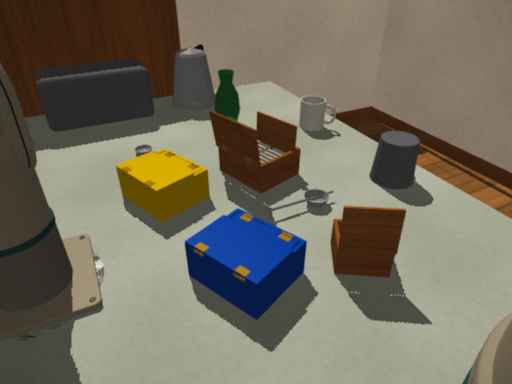

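Top view: the brown candidates are the open box with sachets at (165,150) with two standing flaps, and the smaller box at (350,140) with one lid. The blue box (322,240) and the yellow box (165,270) are decoys. The tea box is the one at (165,150): it is the larger one and has two flaps. I'll confirm with an enlarged crop and measure it.

Run:
```python
from h import *
c=dict(np.load("top0.npz"));s=dict(np.load("side0.npz"))
a=cv2.resize(c["img"][95:205,105:225],(436,400),interpolation=cv2.INTER_CUBIC)
b=cv2.resize(s["img"][100:195,205:305],(364,346),interpolation=cv2.INTER_CUBIC)
o=np.zeros((400,800,3),np.uint8);o[:,:436]=a;o[:346,436:]=b;cv2.imwrite("pics/crop.png",o)
def brown(im):
    h=cv2.cvtColor(im,cv2.COLOR_BGR2HSV);return ((h[...,0]<18)|(h[...,0]>172))&(h[...,1]>90)
W=np.concatenate([pts(k)[brown(k["img"])] for k in(c,s)])
B=W[(abs(W[:,0]-.47)<.17)&(abs(W[:,1]-.15)<.17)&(W[:,2]>.01)&(W[:,2]<.25)]
np.save("B.npy",B)
print(len(B),B.min(0),B.max(0))
rim=B[(B[:,2]>.066)&(B[:,2]<.081)]
print("rim",len(rim),cv2.minAreaRect(rim[:,:2].astype(np.float32)*1000))
up=B[B[:,2]>.09]
km=cv2.kmeans(up[:,:2].astype(np.float32),2,None,(3,50,1e-5),5,cv2.KMEANS_PP_CENTERS)
for i in(0,1):
    q=up[km[1].ravel()==i];print(len(q),q.mean(0).round(3),"zmax",np.percentile(q[:,2],98).round(3),cv2.minAreaRect(q[:,:2].astype(np.float32)*1000))
    t=q[q[:,2]>np.percentile(q[:,2],98)-.012];print(" top edge",len(t),cv2.minAreaRect(t[:,:2].astype(np.float32)*1000))
```

```text
5731 [0.4314209  0.08169046 0.010067  ] [0.63059967 0.28206141 0.17794997]
rim 1186 ((537.0703125, 184.64695739746094), (149.2799530029297, 163.35498046875), 17.17871856689453)
859 [0.598 0.201 0.117] zmax 0.136 ((598.65966796875, 204.02090454101562), (10.209981918334961, 142.7722930908203), 16.98687744140625)
 top edge 362 ((599.3209838867188, 203.4283905029297), (9.291213989257812, 141.25257873535156), 16.98687744140625)
1635 [0.461 0.153 0.141] zmax 0.175 ((462.0604248046875, 160.6146240234375), (19.65216636657715, 162.6423797607422), 17.095312118530273)
 top edge 500 ((456.9320068359375, 159.07339477539062), (8.942387580871582, 159.56593322753906), 17.095312118530273)
```

View pics/crop.png

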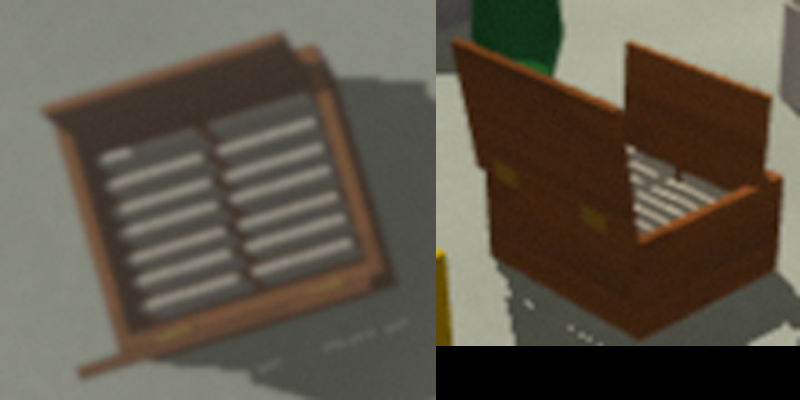

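The crop confirms it: this is the larger brown box with sachets. Its wide flap (lower edge in the top view, left in the side view) is on the robot side and its narrow flap is on the far side. The sizes match: 141 and 160 mm edges, tops at z = 0.136 and 0.175, box +y at 17° in world. I'll check the obstacle heights along the transfer path.

```bash
cat >> h.py <<'E'
C=np.array([.5404,.1857]);a=np.deg2rad(17.05);ey=np.array([np.cos(a),np.sin(a)]);ex=np.array([ey[1],-ey[0]])
def box(p):
    d=np.asarray(p)[...,:2]-C;return np.stack([d@ex,d@ey,np.asarray(p)[...,2]],-1)
def st():
    s=sense();print("t",s["time_s"],"box xyz mm",(box(s["ee_pos"])*1000).round(1),"rot",np.round(s["tool_rot"],3),"F",np.round(s["force"],1),"w",round(s["grip_width"],4))
E
python3 - <<'E'
from h import *
c=dict(np.load("top0.npz"));W=pts(c)
for n,(u0,v0,u1,v1) in dict(orange=(445,180,512,240),smalllid=(315,100,395,175),cup=(225,0,280,55),bottle=(0,100,40,150),ladle=(240,105,275,190)).items():
    w=W[v0:v1,u0:u1].reshape(-1,3);w=w[w[:,2]>.04];
    if len(w):print(n,np.nanmax(w[:,2]).round(3),np.nanmedian(w,0).round(3))
B=box(np.load("B.npy"))*1000
m=(B[:,2]<65)
print("box sides pct",np.percentile(B[m],[1,99],axis=0).round(0))
m=(B[:,2]>66)&(B[:,2]<80);print(np.percentile(B[m],[1,99],axis=0).round(0))
for lo,s in((-140,0),(30,1)):
    for z in(90,110,125,150,170):
        q=B[(abs(B[:,2]-z)<5)&(B[:,1]<0 if s==0 else B[:,1]>30)&(abs(B[:,0])<65)]
        if len(q):print(s,z,np.percentile(q[:,1],[5,50,95]).round(1))
st()
E
```

```text
orange 0.098 [ 0.416 -0.47   0.052]
smalllid 0.151 [ 0.553 -0.211  0.059]
cup 0.119 [0.808 0.006 0.112]
bottle 0.134 [0.588 0.506 0.09 ]
box sides pct [[-75. -70.  11.]
 [ 82.  66.  65.]]
[[-81. -76.  66.]
 [ 81.  67.  80.]]
0 90 [-79.7 -78.1 -76.4]
0 110 [-82.6 -81.1 -79.4]
0 125 [-85.1 -83.4 -81.5]
0 150 [-88.9 -87.5 -86.3]
0 170 [-91.3 -88.7 -84.9]
1 90 [56.6 58.6 61.1]
1 110 [57.6 59.6 61.6]
1 125 [58.4 60.1 62.1]
t 0.1 box xyz mm [ 667.7 -539.1  230.5] rot [-3.14   0.     0.347] F [ 0.7  0.2 -0.3] w 0.0855
```

Call:
{"fn": "send_rows", "kwargs": {
  "deltas": [
    [[0, 0, -0.03, 0.049, -1], [0.034, -0.035, 0, 0, -1], [0.034, -0.035, 0, 0, -1], [0.034, -0.035, 0, 0, -1], [0.034, -0.035, 0, 0, -1], [0.034, -0.035, 0, 0, -1], [0.034, -0.035, 0, 0, -1], [0.034, -0.035, 0, 0, -1], [0.034, -0.035, 0, 0, -1], [0.034, -0.035, 0, 0, -1], [0.034, -0.035, 0, 0, -1], [0.034, -0.035, 0, 0, -1], [0.034, -0.035, 0, 0, -1], [0.034, -0.035, 0, 0, -1], [0.034, -0.035, 0, 0, -1], [0.034, -0.035, 0, 0, -1], [0.034, -0.035, 0, 0, -1], [0.034, -0.035, 0, 0, -1], [0.034, -0.035, 0, 0, -1], [0, 0, 0, 0, -1]]
  ]
}}

```text
time_s: 2.6
ee_pos: [0.6211, 0.176, 0.2602]
tool_rot: [-3.138, -0.0, 0.304]
force: [-0.4, -0.4, -0.1]
grip_width: 0.0001
grasp_force: 0.0
```

```bash
python3 -c "from h import *;st()"
```

```text
t 2.6 box xyz mm [ 32.9  74.4 260.2] rot [-3.138 -0.     0.304] F [-0.4 -0.4 -0.1] w 0.0001
```

Call:
{"fn": "send_rows", "kwargs": {
  "deltas": [
    [[0.013, -0.0165, 0, 0, -1], [0.013, -0.0165, 0, 0, -1], [0, 0, 0.04, 0, -1], [0, 0, 0.04, 0, -1], [0, 0, 0.04, 0, -1], [0, 0, 0.022, 0, -1], [0, 0, 0, 0, -1], [0, 0, 0, 0, -1]]
  ]
}}

```text
time_s: 3.6
ee_pos: [0.637, 0.2093, 0.1204]
tool_rot: [3.141, -0.001, 0.297]
force: [0.2, 0.5, 0.7]
grip_width: -0.0
grasp_force: 0.0
```

```bash
python3 -c "
from h import *
st();c=camera('side');cv2.imwrite('pics/s1.png',c['img'])
w=11
for t in np.arange(1.6,-.01,-.16): print(round(t,2),(np.array([62-45*np.cos(t)+w,75+45*np.sin(t)])).round(1))
"
```

```text
t 3.6 box xyz mm [  5.8  99.3 120.4] rot [ 3.141e+00 -1.000e-03  2.970e-01] F [0.2 0.5 0.7] w -0.0
1.6 [ 74.3 120. ]
1.44 [ 67.1 119.6]
1.28 [ 60.1 118.1]
1.12 [ 53.4 115.5]
0.96 [ 47.2 111.9]
0.8 [ 41.6 107.3]
0.64 [ 36.9 101.9]
0.48 [33.1 95.8]
0.32 [30.3 89.2]
0.16 [28.6 82.2]
0.0 [28. 75.]
```

View pics/s1.png

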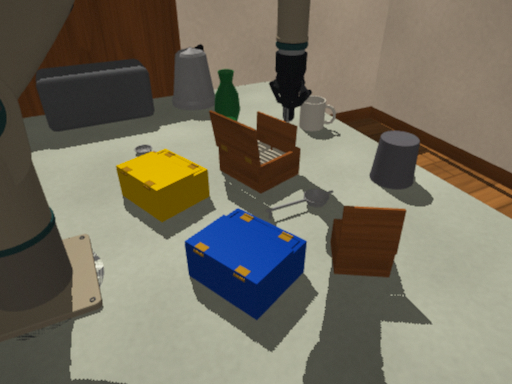

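The gripper is behind the narrow flap, with the fingertips at (289,115). Nothing has moved yet. I'll fold the flap along the arc.

Call:
{"fn": "send_rows", "kwargs": {
  "deltas": [
    [[-0.013, -0.003, 0, 0, -1], [-0.012, -0.003, 0, 0, -1], [-0.007, 0, 0, 0, -1], [-0.007, 0, -0.002, 0, -1], [-0.007, 0, -0.0, 0, -1], [-0.006, 0, 0.004, 0, -1], [-0.006, 0, 0.004, 0, -1], [-0.005, 0, 0.005, 0, -1], [-0.004, 0, 0.006, 0, -1], [-0.003, 0, 0.006, 0, -1], [-0.002, 0, 0.007, 0, -1], [-0.001, 0, 0.007, 0, -1], [0, 0, 0.004, 0, -1], [0, 0, 0, 0, -1]]
  ]
}}

```text
time_s: 5.4
ee_pos: [0.5649, 0.194, 0.0778]
tool_rot: [-3.142, 0.0, 0.298]
force: [-0.1, -0.5, -0.4]
grip_width: -0.0003
grasp_force: 0.0
```

```bash
python3 -c "from h import *;st()"
```

```text
t 5.4 box xyz mm [-0.8 25.8 77.8] rot [-3.142  0.     0.298] F [-0.1 -0.5 -0.4] w -0.0003
```

Call:
{"fn": "send_rows", "kwargs": {
  "deltas": [
    [[-0.003, 0, 0.001, 0, -1], [0, 0, 0.001, 0, -1], [0, 0, 0.001, 0, -1], [0, 0, 0, 0, -1]]
  ]
}}

```text
time_s: 5.9
ee_pos: [0.5619, 0.1931, 0.0754]
tool_rot: [3.142, -0.0, 0.298]
force: [-1.3, -0.1, 0.0]
grip_width: 0.0004
grasp_force: 0.5
```

```bash
python3 -c "
from h import *
st();c=camera('top');W=box(pts(c))*1000;q=W[(abs(W[...,0])<60)&(W[...,1]>8)&(W[...,1]<58)&(W[...,2]<130)]
far=q[(abs(q[:,0])>30)]
for y in range(5,60,10):
  z=far[abs(far[:,1]-y)<5,2];print(y,len(z),np.median(z).round(1) if len(z) else '')
"
```

```text
t 5.9 box xyz mm [-0.8 22.8 75.4] rot [ 3.142 -0.     0.298] F [-1.3 -0.1  0. ] w 0.0004
5 22 74.4
15 166 73.7
25 82 74.6
35 25 73.3
45 19 74.8
55 16 75.0
```

Call:
{"fn": "send_rows", "kwargs": {
  "deltas": [
    [[0, 0, 0.001, 0, -1], [0, 0, 0.001, 0, -1], [0, 0, 0, 0, -1]]
  ]
}}

```text
time_s: 6.32
ee_pos: [0.562, 0.1931, 0.0749]
tool_rot: [3.142, -0.0, 0.298]
force: [-3.9, -2.6, 14.5]
grip_width: -0.0003
grasp_force: 6.8
```

Call:
{"fn": "send_rows", "kwargs": {
  "deltas": [
    [[0, 0, -0.03, 0, -1], [0, 0, -0.05, 0, -1], [0, 0, -0.06, 0, -1], [0, 0, -0.05, 0, -1], [-0.035, 0, 0, 0, -1], [-0.035, 0, 0, 0, -1], [-0.035, 0, 0, 0, -1], [-0.035, 0, 0, 0, -1], [0, 0, 0, 0, -1], [0, 0, 0.04, 0, -1], [0, 0, 0.04, 0, -1], [0, 0, 0.03, 0, -1], [0, 0, 0, 0, -1], [0, 0, 0, 0, -1]]
  ]
}}

```text
time_s: 8.07
ee_pos: [0.4293, 0.1525, 0.154]
tool_rot: [-3.141, -0.002, 0.298]
force: [0.7, -0.3, 0.4]
grip_width: 0.0
grasp_force: 0.0
```

```bash
python3 -c "
from h import *
st();c=camera('side');cv2.imwrite('pics/s2.png',c['img'])
w=11
for t in [1.7]+list(np.arange(1.6,-.01,-.16)):
  r_=78; print(round(t,2),(np.array([-70+r_*np.cos(t)-7*np.sin(t)-w,75.5+r_*np.sin(t)+7*np.cos(t)])).round(1))
"
```

```text
t 8.075 box xyz mm [  -0.9 -116.   154. ] rot [-3.141e+00 -2.000e-03  2.980e-01] F [ 0.7 -0.3  0.4] w 0.0
1.7 [-98.  151.9]
1.6 [-90.3 153.3]
1.44 [-77.8 153.7]
1.28 [-65.3 152.2]
1.12 [-53.3 148.8]
0.96 [-42.  143.4]
0.8 [-31.7 136.3]
0.64 [-22.6 127.7]
0.48 [-15.  117.7]
0.32 [ -9.2 106.7]
0.16 [-5.1 94.8]
0.0 [-3.  82.5]
```

View pics/s2.png

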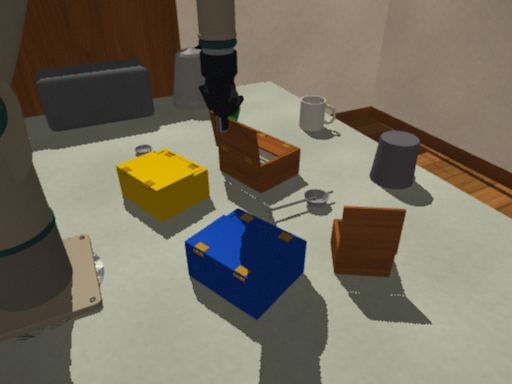

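The narrow flap lies flat in the mouth (275,140), and the fingers (222,125) are outside the wide flap. Next I'll fold the wide flap along its arc.

Call:
{"fn": "send_rows", "kwargs": {
  "deltas": [
    [[-0.0, 0, 0.003, 0, -1], [0.009, 0, 0, 0, -1], [0.009, 0, 0, 0, -1], [0.0085, 0, -0.001, 0, -1], [0.0065, 0, -0.001, 0, -1], [0.0065, 0, 0, 0, -1], [0.0065, 0, 0, 0, -1], [0.006, 0, 0.002, 0, -1], [0.006, 0, 0.001, 0, -1], [0.006, 0, 0.002, 0, -1], [0.006, 0, 0.002, 0, -1], [0.006, 0, 0.002, 0, -1], [0.006, 0, 0.003, 0, -1], [0.005, 0, 0.003, 0, -1], [0.005, 0, 0.004, 0, -1], [0.005, 0, 0.004, 0, -1], [0.004, 0, 0.005, 0, -1], [0.004, 0, 0.005, 0, -1], [0, 0, 0, 0, -1]]
  ]
}}

```text
time_s: 10.5
ee_pos: [0.5288, 0.183, 0.1189]
tool_rot: [-3.142, -0.0, 0.298]
force: [-0.3, -0.5, 0.1]
grip_width: -0.0003
grasp_force: 0.0
```

```bash
python3 -c "from h import *;st()"
```

```text
t 10.5 box xyz mm [ -0.8 -11.9 118.9] rot [-3.142 -0.     0.298] F [-0.3 -0.5  0.1] w -0.0003
```

Call:
{"fn": "send_rows", "kwargs": {
  "deltas": [
    [[0.002, 0, 0.005, 0, -1], [0.002, 0, 0.005, 0, -1], [0.002, 0, 0.006, 0, -1], [0.002, 0, 0.006, 0, -1], [0.002, 0, 0.006, 0, -1], [0.001, 0, 0.005, 0, -1], [0, 0, 0.002, 0, -1], [0, 0, 0.001, 0, -1], [0, 0, 0.001, 0, -1], [0, 0, 0, 0, -1]]
  ]
}}

```text
time_s: 11.75
ee_pos: [0.539, 0.1861, 0.0826]
tool_rot: [-3.142, -0.0, 0.298]
force: [-1.1, -0.6, 3.0]
grip_width: -0.0005
grasp_force: 1.3
```

Call:
{"fn": "send_rows", "kwargs": {
  "deltas": [
    [[0, 0, 0.001, 0, -1], [0, 0, 0.001, 0, -1], [0, 0, 0, 0, -1]]
  ]
}}

```text
time_s: 12.12
ee_pos: [0.5391, 0.1861, 0.0823]
tool_rot: [3.141, -0.001, 0.298]
force: [-4.4, -1.9, 17.4]
grip_width: -0.0001
grasp_force: 8.6
```

Call:
{"fn": "send_rows", "kwargs": {
  "deltas": [
    [[0, 0, -0.02, 0, -1], [0, 0, -0.05, 0, -1], [0, 0, -0.06, 0, -1], [0, 0, -0.04, 0, -1], [-0.04, 0.04, 0, 0, -1], [-0.04, 0.04, 0, 0, -1], [-0.03, 0.05, 0, 0, -1], [-0.0, 0.05, 0, 0, -1], [0, 0.05, 0, 0, -1], [0, 0, 0, 0, -1], [0, 0, 0, 0, -1]]
  ]
}}

```text
time_s: 13.5
ee_pos: [0.5009, -0.0655, 0.2501]
tool_rot: [-3.141, 0.001, 0.298]
force: [0.7, 0.2, -1.9]
grip_width: -0.0002
grasp_force: 0.0
```

```bash
python3 -c "
from h import *
st();c=camera('top');d=camera('side');cv2.imwrite('pics/end.png',d['img']);cv2.imwrite('pics/endt.png',c['img'])
for k in(c,d):
  W=box(pts(k))*1000
  for y in range(-65,70,10):
    z=W[(abs(W[...,0])<60)&(abs(W[...,1]-y)<5)&(W[...,2]<160)][:,2];print(y,len(z),np.median(z).round(1) if len(z) else '',end=' | ')
  print()
"
```

```text
t 13.5 box xyz mm [ 228.5 -111.4  250.1] rot [-3.141e+00  1.000e-03  2.980e-01] F [ 0.7  0.2 -1.9] w -0.0002
-65 564 72.8 | -55 270 81.9 | -45 277 81.7 | -35 274 81.7 | -25 267 81.6 | -15 273 81.6 | -5 270 81.5 | 5 264 81.7 | 15 275 81.7 | 25 261 81.6 | 35 214 74.7 | 45 270 74.0 | 55 268 74.4 | 65 247 74.5 | 
-65 940 41.8 | -55 83 80.3 | -45 93 80.0 | -35 88 80.0 | -25 81 79.9 | -15 81 80.0 | -5 82 79.9 | 5 84 80.0 | 15 79 80.0 | 25 74 79.8 | 35 7 79.9 | 45 58 72.4 | 55 80 72.7 | 65 63 72.7 |
```

View pics/end.png

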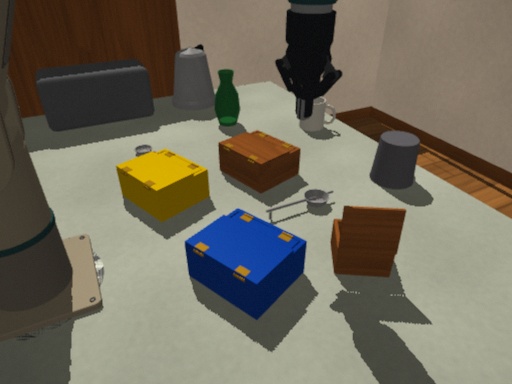

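The tea box is closed at (258,157). The wide flap is flat at z ≈ 82, with the narrow flap level with the rim at 75. The small lid (370,230) is unchanged and the arm is clear.

```bash
python3 -c "from h import *;print(r.close_job())"
```

```text
the job is handed in; nothing more can be done
None
```

The tea box is closed, narrow flap folded flat first and the wide flap flat over it; the small box's lid was left standing and the job was handed in at about 14 s.

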